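Set the T-square on the glass for scoring

ROBOT

A 6-joint arm with a two-finger parallel gripper is mounted at the origin on a cart in front of the work surface, level with it; the furniture and walls round the work are solid. World frame = base frame: x ahead of the robot, y to its left, z up, the work surface at z = 0. Lengths are in mm, angles in rad, forces in N, time in s.
With the tool pointing down it reaches from about 325 to 900 mm from the base axis. Payload 3.5 kg.
Tool frame: the origin (TCP) lies on the mounting face of the last link; the fingertips stand arm.tips_ahead ahead of it and the grasp point (between the pads) lies 155 mm ahead of it (arm.tips_ahead is the distance from the TCP to the fingertips, in mm); z points along the fingers, y is the direction in which the jaws open and shut (so a half turn about z gives the same grasp; the last joint's range is limited). The gripper opens to 85 mm and grips with 20 to 120 N. Pads are 22 mm wide; open, the fingers measure 114 mm over their backs; the gripper's body (76 mm by 85 mm) begins 54 mm behind the grasp point. The pads swing forward as they close: fully open they stand 13 mm farther back than shut.
Start: joints at [-1.295, 0.276, -0.026, 1.268, 0, 1.467], TCP at [231.117, -580.696, 404.713] pointing down, gripper open.
Joint ranges: [-3.12, 3.12], [-0.85, 1.88], [-1.08, 1.24], [-1.95, 2.15], [-1.57, 1.53], [-3.14, 3.14]. Speed limits (rad/s): [2.57, 2.57, 3.14, 3.14, 3.14, 3.14].

INTERFACE

Orientations are given as a unit quaternion [w, x, y, z].
In Python, from workcell import monitor, grab_frame, arm gives the robot as it stands.
- The arm moves only by the tool move_arm, never from a script. Its argument "plan" is a list of rows, each a list of 2 entries, a list of its own where there are three numbers: the shift along the world's x, y, z as a fraction of full scale, then the turn, a rotation vector about the world's x, y, z as a fraction of full scale. A call has 1 to 12 rows; each row is the pose to reach, as a shift and turn from the pose measured when the call began; what a row does not reach only later rows make up. Full scale, the value 1, is 25 cm for a shift and 90 degrees for a turn. A row lasts 1/10 s, in which the tool goes at most 50 mm and 8.59 degrees, less where a joint would pass 70% of its speed; a pose out of reach is approached as far as the arm can. A call with a number of a shift or a turn outside -1 to 1 is refused whole. A call with a gripper value outside its range is refused whole. "claw" is the gripper command: -1 is fully open, 1 is shut, values between are in proportion, set as the call begins (left out, the last holds). The fingers move at their own pace and stop on an object; "newtons" is the grip in N (left out, the last holds). Time passes only in rows, so rows that repeat a pose let the fingers close. It gives the time, the measured TCP pose, the force and the opening at its end, in the units of the state.
- monitor.read_state(): the state, without advancing time (a new reading comes with each control period).
- grab_frame(name): name is "scene" or "top"; returns a dict with "image" (420x560x3 uint8, red, green, blue), "fx", "fy", "cx", "cy" (pixels), "extrinsics" (4x4, takes a point from world to camera coordinates). Camera axes: x right, y down, z forward; pixel columns grow to the right and rows downward; lengths in mm; the calibration is good to about 2 mm. A picture is of the moment at which its call begins. There is no depth.
- arm.close_job(): hands the job in, once; it reports no verdict.
The state is a dict: "clock": time; "joints": joint angles; "qd": joint speeds; "tau": joint torques, N m; "position": TCP position; "ee_rot": TCP orientation; "contact_force": force on the tool from outside, world axes, zero at the start; "torque": the same for the moment, N m; "finger_gap": finger opening in mm.
Only numpy, scipy, OpenCV 4.12 (cv2) and the standard library are available. Lean on these libraries where they do the work, as an engineer would, in place of code of your own. Each camera call takes 0.05 s, during which the arm holds its last target. There are 200 camera calls.

TASK

Set up the white glass plate for scoring: take the T-square, which has a black handle for lifting, and lay it down gently with its blade flat across the glass, its head flush along the plate's front edge, and the graduated edge of the blade on the black tick marks. Leave the plate where it lies against its stops, leave the other things alone, and let go of the square.

Things in the scene. Friction and masses are not known exactly. Their poses are not given: they have to be found in the camera images.
- square: T-square, 0.2-0.5 kg, on the worktop right of the board. Origin: flush face of the head (blade side), mid length, underside level; x along blade, y along head, z up. In mm: aluminium head x -24..0, y -70..70, z 0..14; steel blade x 0..180, y -22.5..22.5, z 6.5..9, black graduations on its y=-22.5 edge only. On the worktop it leans 2 deg onto the blade tip; on the glass it lies flat.
- square_handle (a point): Centre of the bar of the black bow handle: 100 mm along the blade, 14 mm wide, 14 mm high, centred 47 mm above the underside of the head, on two posts near its ends, 31 mm free below it. The square balances near here. Axes as square. In square (42.5, 0, 47) mm.
- square_index (a point): Point of the T-square where the graduated edge of the blade meets the flush face of the head, on the underside of the blade. In square: (0, -22.5, 6.5) mm.
- head_left (a point): Point on the flush face of the square's head near its +y end, in square (0, 68, 3) mm.
- head_right (a point): Point on the flush face of the square's head near its -y end, in square (0, -68, 3) mm.
- glass_plate: White opal glass plate, 110 mm (x) by 200 mm (y) by 6 mm, 0.33 kg, loose on the board against the stops behind it (+x) and at its left (+y). Origin at the centre of its underside, z up; its front edge is the face x = -55 mm, toward the robot, and its top is z = 6 mm.
- cut_mark (a point): Where the cut line meets the plate's front edge, on the plate's top face (x = -55, z = 6 mm in glass_plate; its y differs each time). Axes as the plate. A black tick 16 mm long and 1.6 mm wide runs from here in +x; a second tick lies in line at the back edge.
- board: Dark green cutting board with a pale grid, 225 mm (x) by 300 mm (y) by 10 mm, fixed; origin at the centre of its underside. The plate is centred at x = 20, y = 0 mm on it, with 78 mm of free board in front. Aluminium stops 4 mm high (lower than the glass, the blade passes over them) lie behind the plate and at its left.
- glass_cutter: Brass glass cutter, 130 mm long and 12 mm thick, lying to the left of the board; origin under its middle, x along it. Bystander.
- marker: Black marker pen, 138 mm long and 12 mm thick, lying at the left; origin under its middle. Bystander.
Things that resemble listed ones, but are neither listed nor needed, are in the scene too. Of the things like the glass_plate, leave any that is green; of the rest the larger one is meant.

How it is judged:
By the outcome, as a careful person would: the job done as asked, in the order asked, and still so for the second after the job is handed in, with the robot touching nothing.
It also fails if it takes over 40 s, if anything falls off the work surface, if the arm or the gripper's body presses on something with over 40 N, if the wrist force passes 120 N, or if a joint passes its speed limit or range.

## Working session

There is one attempt and no reset: what is moved stays moved. The work goes in short steps, Python scripts to look and compute and a tool call to move; the robot and the scene stay as the last step left them, time stands still between calls to the robot, and variables do not carry over. Pictures are saved under pics/ and viewed, about 8 in all and at most 12, crops included, and the job is handed in when it is done.

Besides the shell and the picture viewer there is one more tool, called after ">>>" by a JSON object that holds its "method" and its "body". move_arm: Moves the arm, as the interface text tells. Shift numbers are shares of 25 cm and turn numbers shares of 90 degrees, none past 1 either way. Its arguments: {"type":"object","properties":{"plan":{"type":"array","items":{"type":"array"}},"claw":{"type":"number"},"newtons":{"type":"number"}},"required":["plan"]}

```bash
mkdir -p pics; cat > h.py <<'E'
import numpy as np, cv2
from workcell import monitor, grab_frame, arm
def snap(n,f):
    d=grab_frame(n); cv2.imwrite(f'pics/{f}.png',d['image'][:,:,::-1]); np.savez(f'pics/{f}.npz',**d); return d
def ray(d,u,v,z):
    E=np.array(d['extrinsics']);R,t=E[:3,:3],E[:3,3];c=-R.T@t
    r=R.T@np.array([(u-d['cx'])/d['fx'],(v-d['cy'])/d['fy'],1]); return c+r*(z-c[2])/r[2]
def proj(d,p):
    E=np.array(d['extrinsics']);q=E[:3,:3]@np.array(p,float)+E[:3,3]; return np.array([d['fx']*q[0]/q[2]+d['cx'],d['fy']*q[1]/q[2]+d['cy']])
E
python3 - <<'E'
from h import *
for n in('top','scene'):
    d=snap(n,n+'0');E=np.array(d['extrinsics']);print(n,d['fx'],d['cx'],d['cy'],(-E[:3,:3].T@E[:3,3]).round(),E[:3,:3].round(2).tolist())
s=monitor.read_state();print(s,arm.tips_ahead)
E
```

```text
top 540.2811241554347 283.6993831229224 211.55679520683438 [ 433.   33. 1590.] [[-0.0, -1.0, 0.0], [-1.0, -0.0, -0.05], [0.05, -0.0, -1.0]]
scene 423.1253840215189 272.0836045355152 207.0878690329001 [ 48. 713. 869.] [[-0.86, -0.51, -0.02], [-0.35, 0.6, -0.72], [0.38, -0.61, -0.69]]
{'clock': 0.1, 'joints': array([-1.29539575e+00,  2.77073075e-01, -2.77361504e-02,  1.26802242e+00,
        1.54455933e-05,  1.46739293e+00]), 'qd': array([-0.00056865, -0.00137725,  0.0038802 ,  0.00157906, -0.00026358,
        0.00011565]), 'tau': array([ 5.13299346e-04, -4.46709609e+01,  2.96127927e+01,  8.47120711e-03,
       -8.74974785e-05,  9.61209565e-06]), 'position': array([ 231.02343324, -580.34930751,  403.66472725]), 'ee_rot': array([-1.01456175e-03,  9.82116492e-01,  1.88271508e-01, -7.97151766e-05]), 'contact_force': array([-0.92163553,  0.1395927 , -0.58336355]), 'torque': array([-0.06028144,  0.00873893,  0.02409239]), 'finger_gap': 85.59266005839663} 173.4
```

View pics/top0.png

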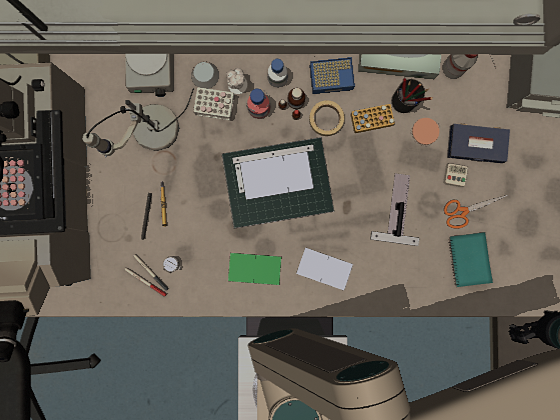

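View pics/scene0.png

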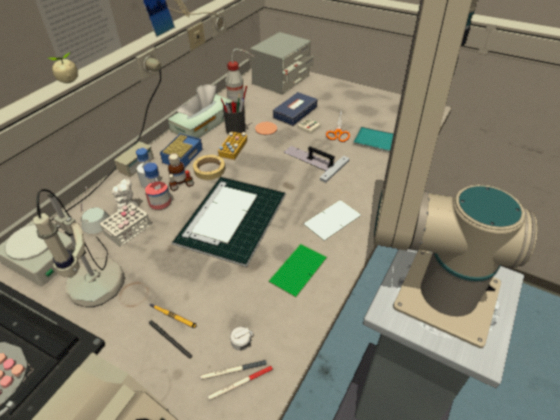

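Top view: the board is near (278,183) with the white plate at (275,174). The T-square has its head at (395,239) and its handle at (399,218), with the blade going up to (401,173). The loose white and green plates in front are decoys. I'll zoom in next.

```bash
python3 - <<'E'
from h import *
i=cv2.imread('pics/top0.png')
a=cv2.resize(i[135:230,220:335],None,fx=5,fy=5,interpolation=cv2.INTER_CUBIC)
b=cv2.resize(i[165:250,365:422],None,fx=5,fy=5,interpolation=cv2.INTER_CUBIC)
c=np.zeros((475,575+10+285-70,3),np.uint8);c[:a.shape[0],:550]=a[:,:550];w=c.shape[1]-560;c[:425,560:]=b[:,:w];cv2.imwrite('pics/z0.png',c);print(c.shape)
E
```

```text
(475, 800, 3)
```

View pics/z0.png

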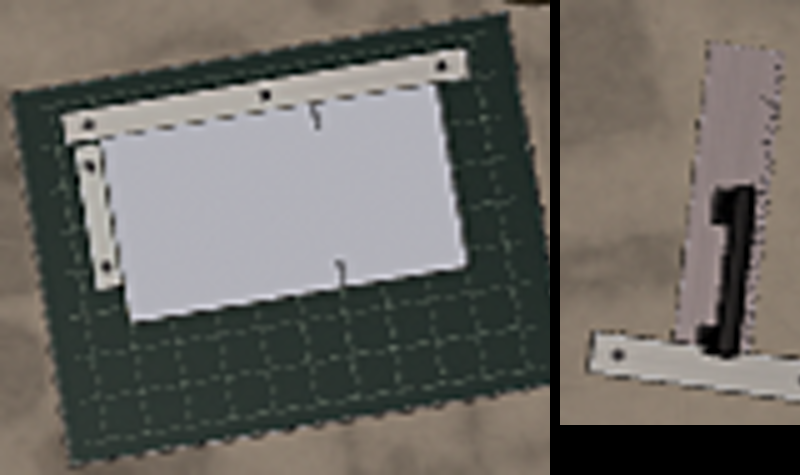

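```bash
cat >> h.py <<'E'
def rect(m,off,k):
    cs,_=cv2.findContours(m.astype(np.uint8),cv2.RETR_EXTERNAL,cv2.CHAIN_APPROX_NONE)
    c=max(cs,key=cv2.contourArea); b=cv2.boxPoints(cv2.minAreaRect(c))
    return [((x+.5)/k-.5+off[0],(y+.5)/k-.5+off[1]) for x,y in b],c
E
python3 - <<'E'
from h import *
d=dict(np.load('pics/top0.npz'));i=d['image'].astype(np.uint8);k=8
def crop(y0,y1,x0,x1):return cv2.resize(i[y0:y1,x0:x1],None,fx=k,fy=k,interpolation=cv2.INTER_CUBIC).astype(int),(x0,y0)
a,o=crop(135,230,220,335)
# plate: bluish white
m=(a.min(2)>140)&(a[:,:,2]-a[:,:,0]>0)
m=cv2.morphologyEx(m.astype(np.uint8),cv2.MORPH_CLOSE,np.ones((33,33)));m=cv2.morphologyEx(m,cv2.MORPH_OPEN,np.ones((17,17)))
b,c=rect(m,o,k);P=[ray(d,u,v,16)[:2] for u,v in b];print('plate',np.round(P,1).tolist(),[np.linalg.norm(P[j]-P[j-1]).round(1) for j in range(4)])
g=(a.max(2)<75)&(a[:,:,1]>a[:,:,0]);g=cv2.morphologyEx(g.astype(np.uint8),cv2.MORPH_CLOSE,np.ones((25,25)))
b,_=rect(g,o,k);B=[ray(d,u,v,10)[:2] for u,v in b];print('board',np.round(B,1).tolist(),[np.linalg.norm(B[j]-B[j-1]).round(1) for j in range(4)])
# ticks: dark inside eroded plate
hull=np.zeros(m.shape,np.uint8);cv2.fillPoly(hull,[cv2.convexHull(c)],1);hull=cv2.erode(hull,np.ones((13,13)))
t=((a.max(2)<150)&(hull>0)).astype(np.uint8);n,l,s,ce=cv2.connectedComponentsWithStats(t)
for j in range(1,n):
    if s[j,4]>40:
        ys,xs=np.nonzero(l==j);w=170-a[ys,xs].max(1);u=(w*xs).sum()/w.sum();v=(w*ys).sum()/w.sum()
        print('tick',s[j].tolist(),ray(d,(u+.5)/k-.5+o[0],(v+.5)/k-.5+o[1],16).round(1), [ray(d,(xx+.5)/k-.5+o[0],(yy+.5)/k-.5+o[1],16)[:2].round(1).tolist() for xx,yy in [(xs[ys==ys.min()].mean(),ys.min()),(xs[ys==ys.max()].mean(),ys.max())]])
a,o=crop(160,255,360,430)
q=(a.min(2)>165)&(abs(a[:,:,0]-a[:,:,2])<25);q=cv2.morphologyEx(q.astype(np.uint8),cv2.MORPH_CLOSE,np.ones((9,9)))
b,_=rect(q,o,k);H=[ray(d,u,v,13)[:2] for u,v in b];print('head',np.round(H,1).tolist(),np.mean(H,0).round(1),[np.linalg.norm(H[j]-H[j-1]).round(1) for j in range(4)])
h=(a.max(2)<45);h=cv2.morphologyEx(h.astype(np.uint8),cv2.MORPH_OPEN,np.ones((5,5)))
b,c=rect(h,o,k);H=[ray(d,u,v,52)[:2] for u,v in b];print('handle',np.round(H,1).tolist(),np.mean(H,0).round(1))
for y in range(30,600,40):
    print(y,a[y,240:520:20].mean(1).round(0) if 0 else '',end='')
p=(a[:,:,0]-a[:,:,1]>8)&(a[:,:,2]-a[:,:,1]>-2)&(a.min(2)>100);b,_=rect(p,o,k);H=[ray(d,u,v,6)[:2] for u,v in b];print('\nblade',np.round(H,1).tolist())
v=np.hstack([a.astype(np.uint8)[:,:,::-1],np.dstack([q*255,h*255,p.astype(np.uint8)*255])]);v[:,:]=v
cv2.imwrite('pics/z1.png',cv2.resize(v.astype(np.uint8),None,fx=.7,fy=.7))
E
```

```text
plate [[658.7, 156.8], [692.9, -41.9], [583.3, -60.2], [549.4, 137.9]] [np.float64(111.0), np.float64(201.6), np.float64(111.2), np.float64(200.9)]
board [[685.1, 209.2], [735.4, -88.6], [516.0, -124.1], [466.6, 171.8]] [np.float64(221.7), np.float64(302.0), np.float64(222.3), np.float64(299.9)]
tick [495, 167, 21, 41, 455] [671.   28.6  16. ] [[678.4, 25.3], [663.7, 27.7]]
tick [536, 416, 18, 38, 415] [581.1  13.6  16. ] [[586.8, 15.3], [573.2, 13.5]]
head [[441.6, -231.8], [454.7, -232.3], [453.7, -268.6], [440.6, -268.1]] [ 447.6 -250.2] [np.float64(36.2), np.float64(13.1), np.float64(36.3), np.float64(13.1)]
handle [[443.9, -282.0], [542.1, -294.6], [539.2, -318.8], [441.0, -306.2]] [ 491.5 -300.4]
30 70 110 150 190 230 270 310 350 390 430 470 510 550 590 
blade [[450.8, -278.0], [627.8, -301.6], [622.3, -345.9], [445.4, -322.0]]
```

View pics/z1.png

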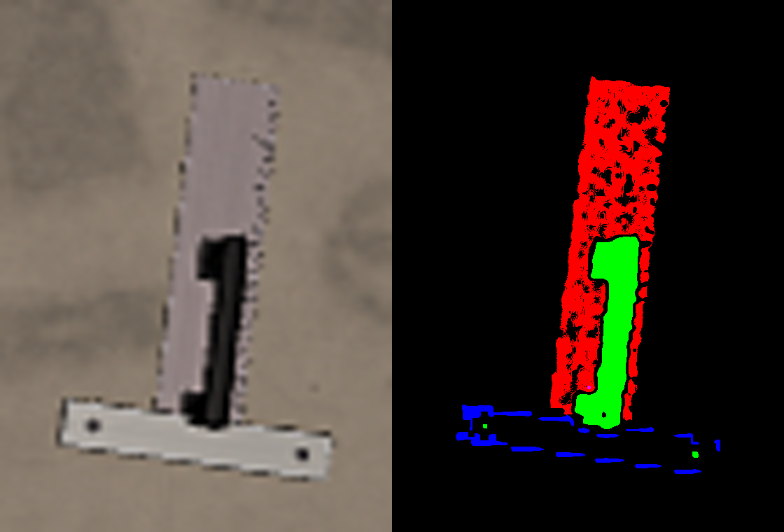

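>>> {"method": "move_arm", "body": {"plan": [[[0.96,0.96,-0.4],[0,0,-0.326]],[[0.96,0.96,-0.4],[0,0,-0.326]],[[0.96,0.96,-0.4],[0,0,-0.326]],[[0.96,0.96,-0.4],[0,0,-0.326]],[[0.96,0.96,-0.4],[0,0,-0.326]],[[0.96,0.96,-0.4],[0,0,-0.326]],[[0.96,0.96,-0.4],[0,0,-0.326]],[[0.96,0.96,-0.4],[0,0,-0.326]],[[0.96,0.96,-0.4],[0,0,-0.326]],[[0.96,0.96,-0.4],[0,0,-0.326]],[[0.96,0.96,-0.4],[0,0,-0.326]],[[0.96,0.96,-0.4],[0,0,-0.326]]], "claw": -1}}

```text
clock: 1.3
position: [470.3, -341.6, 304.2]
ee_rot: [-0.001, 0.998, -0.068, 0.001]
contact_force: [0.4, 0.8, 0.5]
finger_gap: 85.2
```

>>> {"method": "move_arm", "body": {"plan": [[[0.079,0.145,0],[0,0,0]],[[0.079,0.145,-0.1],[0,0,0]],[[0.079,0.145,-0.2],[0,0,0]],[[0.079,0.145,-0.3],[0,0,0]],[[0.079,0.145,-0.36],[0,0,0]],[[0.079,0.145,-0.4],[0,0,0]],[[0.079,0.145,-0.412],[0,0,0]],[[0.079,0.145,-0.412],[0,0,0]],[[0.079,0.145,-0.412],[0,0,0]]]}}

```text
clock: 2.2
position: [490.5, -306.0, 202.3]
ee_rot: [-0.0, 0.998, -0.068, 0.001]
contact_force: [-0.2, 0.1, -0.5]
finger_gap: 85.2
```

```bash
python3 - <<'E'
from h import *
d=snap('scene','s1');t=snap('top','t1')
a=cv2.resize(d['image'].astype(np.uint8)[110:230,260:400],None,fx=4,fy=4,interpolation=cv2.INTER_CUBIC)
cv2.imwrite('pics/s1z.png',a[:,:,::-1]);print(monitor.read_state()['contact_force'])
E
```

```text
[ 0.12245841  0.17275604 -0.04151407]
```

View pics/s1z.png

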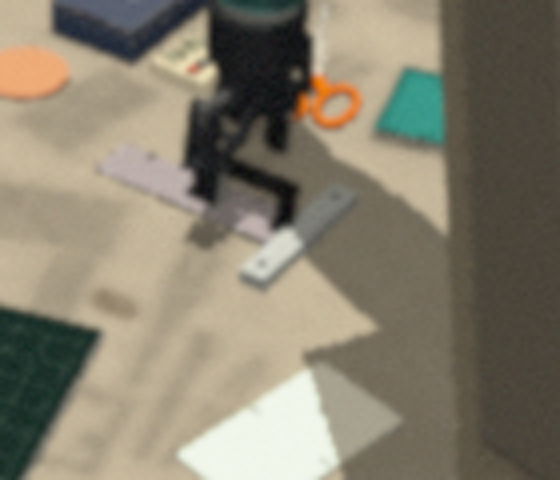

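The fingers straddle the bar (crop ≈ (240,170)), so I'll close on it.

>>> {"method": "move_arm", "body": {"plan": [[[0,0,0],[0,0,0]],[[0,0,0],[0,0,0]],[[0,0,0],[0,0,0]],[[0,0,0],[0,0,0]],[[0,0,0],[0,0,0]],[[0,0,0],[0,0,0]],[[0,0,0],[0,0,0]],[[0,0,0],[0,0,0]],[[0,0,0],[0,0,0]],[[0,0,0],[0,0,0]]], "claw": 1, "newtons": 60}}

```text
clock: 3.3
position: [490.6, -305.9, 202.5]
ee_rot: [0.0, 0.998, -0.068, 0.001]
contact_force: [-0.2, -0.7, 2.3]
finger_gap: 12.4
```

>>> {"method": "move_arm", "body": {"plan": [[[0,0,0.06],[0,0,0]],[[0,0,0.14],[0,0,0]],[[0,0,0.24],[0,0,0]],[[0.04,0.12,0.28],[0.001,-0.01,0.05]],[[0.08,0.28,0.28],[0.003,-0.022,0.1]],[[0.14,0.46,0.28],[0.004,-0.022,0.15]],[[0.2,0.64,0.28],[0.004,-0.022,0.192]],[[0.26,0.8,0.28],[0.004,-0.022,0.192]],[[0.3,0.92,0.28],[0.004,-0.022,0.192]],[[0.3,0.96,0.28],[0.004,-0.022,0.192]],[[0.3,0.96,0.28],[0.004,-0.022,0.192]],[[0.3,0.96,0.28],[0.004,-0.022,0.192]]]}}

```text
clock: 4.5
position: [564.9, -66.3, 271.6]
ee_rot: [-0.004, 0.996, 0.083, 0.017]
contact_force: [-0.3, 0.0, -4.4]
finger_gap: 12.6
```

```bash
python3 - <<'E'
from h import *
d=snap('scene','s2');t=snap('top','t2')
a=cv2.resize(d['image'].astype(np.uint8)[110:310,160:400],None,fx=2,fy=2,interpolation=cv2.INTER_CUBIC)
b=cv2.resize(t['image'].astype(np.uint8)[130:260,220:400],None,fx=2,fy=2,interpolation=cv2.INTER_CUBIC)
c=np.zeros((480,800,3),np.uint8);c[:400,:480]=a[:400,:480];c[:260,480:]=b[:,:320];
cv2.imwrite('pics/s2z.png',c[:,:,::-1]);print(monitor.read_state())
E
```

```text
{'clock': 4.6, 'joints': array([-0.23570578,  0.27031835, -0.33266582,  0.93641073,  0.01926444,
        2.7418851 ]), 'qd': array([-0.00622071, -0.00259974,  0.00580849, -0.0013481 ,  0.00350822,
        0.00079819]), 'tau': array([ 4.91085313e-01, -4.28251326e+01,  2.75316578e+01, -2.40584286e-01,
        9.99893434e-02, -2.41877715e-03]), 'position': array([565.12922522, -67.05922776, 272.0677569 ]), 'ee_rot': array([-0.0042446 ,  0.99645836,  0.08204584,  0.01792223]), 'contact_force': array([-0.46851257, -0.01408143, -3.66979363]), 'torque': array([-0.04756628,  0.0693288 , -0.01774584]), 'finger_gap': 12.667070550044508}
```

View pics/s2z.png

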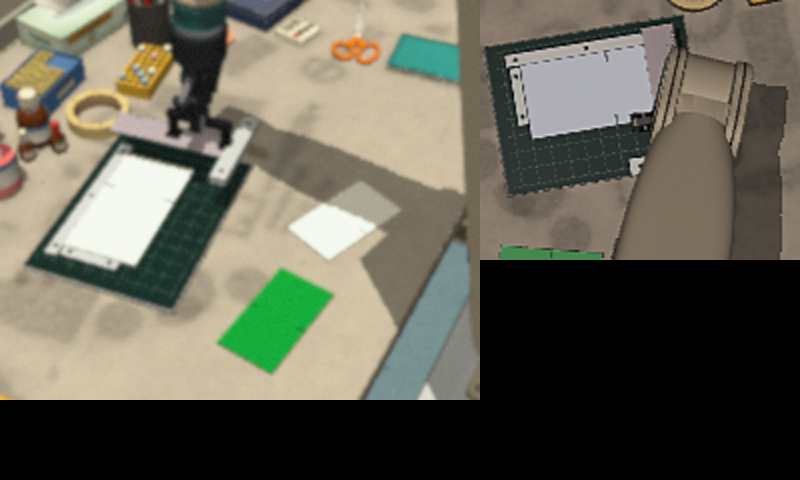

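Held and lifted; the top view is mostly blocked by the arm. I'll go to a standoff in front of the plate edge, a little above the board.

>>> {"method": "move_arm", "body": {"plan": [[[0.02,0.08,0],[0,0,0]],[[0.06,0.2,0],[0,0,0]],[[0.09,0.33,0],[0,0,0.001]],[[0.11,0.4,-0.03],[0,0,0.001]],[[0.116,0.419,-0.08],[0,0,0.001]],[[0.116,0.419,-0.13],[0,0,0.001]],[[0.116,0.419,-0.16],[0,0,0.001]],[[0.116,0.419,-0.18],[0,0,0.001]],[[0.116,0.419,-0.18],[0,0,0.001]],[[0.116,0.419,-0.18],[0,0,0.001]],[[0.116,0.419,-0.18],[0,0,0.001]]]}}

```text
clock: 5.7
position: [594.5, 37.3, 227.7]
ee_rot: [-0.004, 0.996, 0.083, 0.019]
contact_force: [0.4, 0.8, -3.8]
finger_gap: 13.2
```

```bash
python3 - <<'E'
from h import *
d=snap('scene','s3');t=snap('top','t3')
a=cv2.resize(d['image'].astype(np.uint8)[155:275,165:315],None,fx=5,fy=5,interpolation=cv2.INTER_CUBIC)[:,:500]
a=cv2.resize(d['image'].astype(np.uint8)[160:270,170:295],None,fx=4,fy=4,interpolation=cv2.INTER_CUBIC)
b=cv2.resize(t['image'].astype(np.uint8)[140:235,225:325],None,fx=3,fy=3,interpolation=cv2.INTER_CUBIC)
c=np.zeros((440,800,3),np.uint8);c[:,:500]=a;c[:285,500:]=b
cv2.imwrite('pics/s3z.png',c[:,:,::-1]);s=monitor.read_state();print(s['position'],s['ee_rot'],s['contact_force'])
E
```

```text
[594.49271647  37.53347902 227.73398477] [-0.00416495  0.99638999  0.08273344  0.01856951] [ 0.20785406 -0.55431219 -3.80847085]
```

View pics/s3z.png

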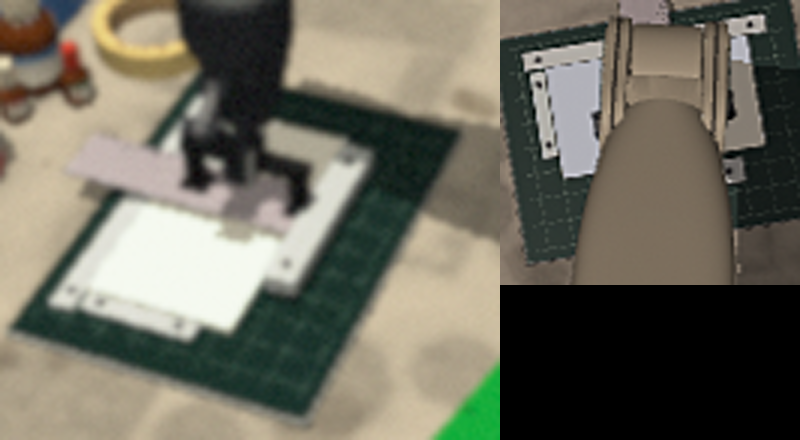

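```bash
cat >> h.py <<'E'
from scipy.spatial.transform import Rotation as Ro
def sq(s,pt,L=157.,dy=0):
    w,x,y,z=s['ee_rot'];R=Ro.from_quat([x,y,z,w]).as_matrix();b=s['position']+R[:,2]*L
    yaw=np.arctan2(R[1,0],R[0,0])+np.radians(.15);A=Ro.from_euler('z',yaw).as_matrix()
    return b+A@(np.array(pt,float)-[42.5,0,47])
E
python3 - <<'E'
from h import *
s=monitor.read_state();d=dict(np.load('pics/s3.npz'));t=dict(np.load('pics/t3.npz'))
f=lambda p:((proj(d,p)-[170,160]+.5)*4).round(1)
for n,p in dict(origin=(0,0,0),headL_flush=(0,70,14),headL_back=(-24,70,14),headL_backbot=(-24,70,0),headR_flush=(0,-70,14),headR_back=(-24,-70,14),tipL=(180,22.5,9),tipR=(180,-22.5,9)).items():
    q=sq(s,p);print(n,q.round(1),f(q), ((proj(t,q)-[225,140]+.5)*3).round(0))
pc=np.array([621.1,48.2]);a=np.radians(9.65);u=np.array([np.cos(a),np.sin(a)]);v=np.array([-u[1],u[0]])
for x,y in[(-55,100),(-55,-100),(55,100),(55,-100)]:
    q=pc+x*u+y*v;print('plate',x,y,f([*q,16]),((proj(t,[*q,16])-[225,140]+.5)*3).round(0))
E
```

```text
origin [558.3  32.2  23.8] [306.6 220.5] [171. 170.]
headL_flush [546.6 101.2  37.8] [263.5 274.8] [ 99. 181.]
headL_back [522.9  97.2  37.8] [296.1 283.9] [103. 205.]
headL_backbot [522.9  97.2  23.8] [297.4 298. ] [104. 206.]
headR_flush [570.  -36.8  37.8] [344.2 143.2] [243. 156.]
headR_back [546.4 -40.8  37.8] [374.7 150.9] [247. 181.]
tipL [732.   84.5  32.8] [ 65.7 171.5] [117. -10.]
tipR [739.5  40.2  32.8] [ 95.9 132.4] [163. -18.]
plate -55 100 [231.  329.5] [ 63. 179.]
plate -55 -100 [346.5 140.8] [265. 144.]
plate 55 100 [ 86.6 287.6] [44. 68.]
plate 55 -100 [214.3 107.6] [246.  34.]
```

Prediction and image agree within about 1 px for the head corners and blade tip, and the square is level. I'll lower it to about 2 mm above the board and creep forward.

>>> {"method": "move_arm", "body": {"plan": [[[0,0,-0.012],[0,0,0]],[[0,0,-0.024],[0,0,0]],[[0,0,-0.036],[0,0,0]],[[0,0,-0.046],[0,0,0]],[[0,0,-0.046],[0,0,0]],[[0.008,0.0014,-0.046],[0,0,0]],[[0.016,0.0027,-0.046],[0,0,0]],[[0.022,0.0037,-0.046],[0,0,0]],[[0.026,0.0044,-0.046],[0,0,0]],[[0.026,0.0044,-0.046],[0,0,0]]]}}

```text
clock: 6.8
position: [601.3, 38.7, 216.4]
ee_rot: [-0.004, 0.996, 0.083, 0.019]
contact_force: [-0.3, -0.4, -4.2]
finger_gap: 12.7
```

Creep forward in small steps and watch the force.

>>> {"method": "move_arm", "body": {"plan": [[[0.003,0.0005,0],[0,0,0]],[[0.006,0.001,0],[0,0,0]],[[0.009,0.0015,0],[0,0,0]],[[0.012,0.002,0],[0,0,0]],[[0.012,0.002,0],[0,0,0]]]}}

```text
clock: 7.3
position: [603.7, 39.1, 216.1]
ee_rot: [-0.004, 0.996, 0.083, 0.018]
contact_force: [-2.7, -0.7, -2.7]
finger_gap: 13.1
```

>>> {"method": "move_arm", "body": {"plan": [[[0.002,0.0003,0],[0,0,0]],[[0.004,0.0007,0],[0,0,0]],[[0.004,0.0007,0],[0,0,0]]]}}

```text
clock: 7.6
position: [604.3, 39.3, 215.8]
ee_rot: [-0.004, 0.996, 0.083, 0.017]
contact_force: [-3.1, -0.6, -3.8]
finger_gap: 13.0
```

Contact is at the predicted position (604.1 predicted). Next I'll lower it onto the board gently.

>>> {"method": "move_arm", "body": {"plan": [[[0.002,0.0003,-0.003],[0,0,0]],[[0.002,0.0003,-0.006],[0,0,0]],[[0.002,0.0003,-0.008],[0,0,0]],[[0.002,0.0003,-0.009],[0,0,0]],[[0.002,0.0003,-0.009],[0,0,0]]]}}

```text
clock: 8.1
position: [604.5, 39.4, 214.2]
ee_rot: [-0.004, 0.996, 0.083, 0.017]
contact_force: [-5.1, -0.6, 3.7]
finger_gap: 12.9
```

```bash
python3 - <<'E'
from h import *
d=snap('scene','s4')
a=cv2.resize(d['image'].astype(np.uint8)[165:260,175:280],None,fx=6,fy=6,interpolation=cv2.INTER_CUBIC)
cv2.imwrite('pics/s4z.png',a[:,:,::-1]);s=monitor.read_state();print(s['position'],s['ee_rot'],s['contact_force'],s['torque'])
for n,p in dict(hl=(0,68,3),hr=(0,-68,3),idx=(0,-22.5,6.5)).items(): print(n,sq(s,p).round(1))
E
```

```text
[604.46330444  39.345753   214.21270668] [-0.00401476  0.9964205   0.08275234  0.0167963 ] [-5.68632848 -0.19199744  2.76202328] [-0.18695316  1.34322918  0.03173346]
hl [556.3 101.   13.3]
hr [579.1 -33.1  13.3]
idx [571.5  11.7  16.8]
```

View pics/s4z.png

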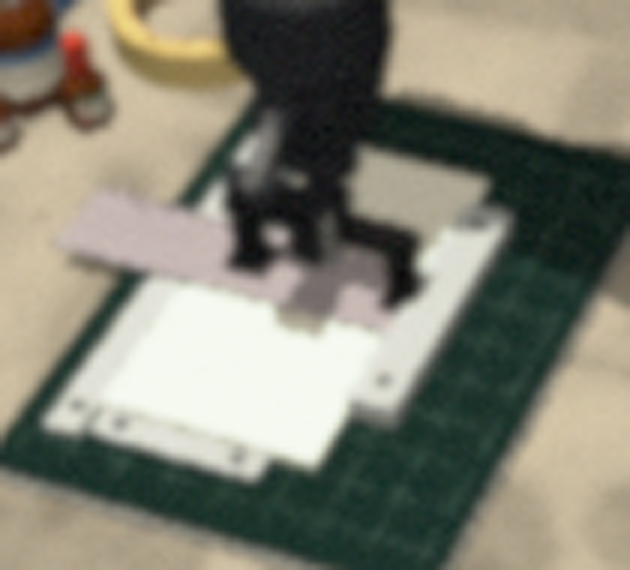

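Seated with the head against the plate. Index prediction is (571.5, 11.7) against the mark at (571.5, 11.9). I'll release and rise straight up.

>>> {"method": "move_arm", "body": {"plan": [[[0,0,0],[0,0,0]],[[0,0,0],[0,0,0]],[[0,0,0],[0,0,0]],[[0,0,0],[0,0,0]],[[0,0,0],[0,0,0]],[[0,0,0],[0,0,0]],[[0,0,0.02],[0,0,0]],[[0,0,0.08],[0,0,0]],[[0,0,0.2],[0,0,0]],[[0,0,0.36],[0,0,0]],[[0,0,0.44],[0,0,0]],[[0,0,0.44],[0,0,0]]], "claw": -1}}

```text
clock: 9.35
position: [606.5, 39.3, 330.0]
ee_rot: [-0.003, 0.996, 0.083, 0.022]
contact_force: [0.8, -0.5, -0.0]
finger_gap: 85.6
```

>>> {"method": "move_arm", "body": {"plan": [[[0,-0.2,0],[0,0,0]],[[0,-0.4,0],[0,0,0]],[[0,-0.6,0],[0,0,0]],[[0,-0.8,0],[0,0,0]],[[0,-1,0],[0,0,0]],[[0,-1,0],[0,0,0]],[[0,-1,0],[0,0,0]],[[0,-1,0],[0,0,0]]]}}

```text
clock: 10.15
position: [606.0, -209.9, 329.3]
ee_rot: [-0.004, 0.996, 0.083, 0.021]
contact_force: [-1.0, 0.5, 0.7]
finger_gap: 85.6
```

```bash
python3 - <<'E'
from h import *
t=snap('top','t5');d=snap('scene','s5')
b=cv2.resize(t['image'].astype(np.uint8)[135:230,220:335],None,fx=6,fy=6,interpolation=cv2.INTER_CUBIC)
cv2.imwrite('pics/t5z.png',b[:,:,::-1]);print(monitor.read_state()['contact_force'])
E
```

```text
[-0.60057479 -0.6155294  -0.66066495]
```

View pics/t5z.png

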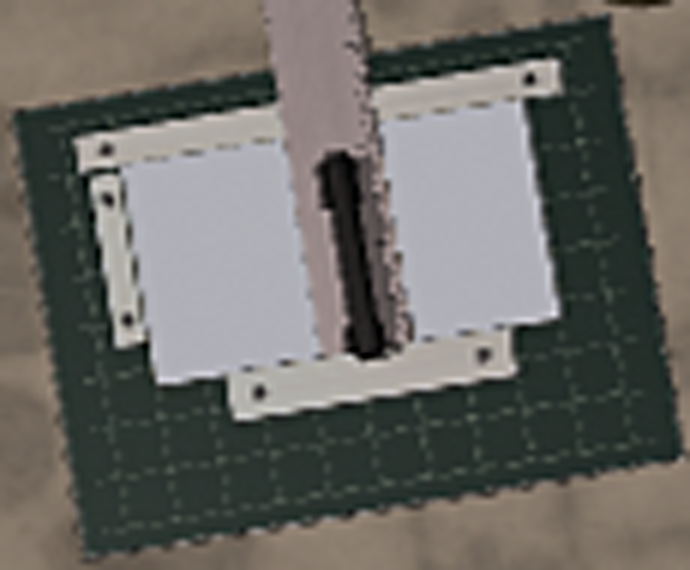

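The square sits across the plate, with the head along the front edge and the blade's right edge at the tick locations. I'll quantify this.

```bash
python3 - <<'E'
from h import *
d0=dict(np.load('pics/top0.npz'));d=dict(np.load('pics/t5.npz'));k=8;o=(220,120)
up=lambda d:cv2.resize(d['image'][120:230,220:335],None,fx=k,fy=k,interpolation=cv2.INTER_CUBIC).astype(int)
a,a0=up(d),up(d0)
pc=np.array([621.1,48.2]);an=np.radians(9.6);u=np.array([np.cos(an),np.sin(an)]);v=np.array([-u[1],u[0]])
pl=lambda x,y,z:np.array([(x-pc[0])*u[0]+(y-pc[1])*u[1],(x-pc[0])*v[0]+(y-pc[1])*v[1]])
W=lambda X,Y,z:[*(pc+X*u+Y*v),z]
def samp(im,X,Ys,z):
    P=np.array([(proj(d,W(X,Y,z))-o+.5)*k-.5 for Y in Ys],np.float32)
    return cv2.remap(im.astype(np.float32),P[None,:,0],P[None,:,1],cv2.INTER_LINEAR)[0]
Ys=np.arange(0,40,.25)
L=[];R=[]
for X in np.arange(-48,50,4):
    p=samp(a,X,Ys,19);rb=p[:,2]-p[:,0]            # glass bluish >0, blade pink <0
    i=np.nonzero(rb>(np.median(rb[-40:])+np.median(rb[:30]))/2)[0]; j=i[Ys[i]>8]; L.append((X,Ys[j[0]]) if len(j) else (X,np.nan))
    Yr=np.arange(-45,-15,.25);q=samp(a,X,Yr,19);g=q.max(1);ref=np.median(g[:40]);i=np.nonzero((q[:,2]-q[:,0]<1)|(g<ref-25))[0];R.append((X,Yr[i[0]]))
L,R=np.array(L),np.array(R)
for n,E in(('left',L),('right',R)):
    E=E[~np.isnan(E[:,1])];c=np.polyfit(*E.T,1);r=abs(E[:,1]-np.polyval(c,E[:,0]))<2;c=np.polyfit(*E[r].T,1);print(n,'y at front,back',np.polyval(c,[-55,55]).round(2),E[:,1].round(1).tolist())
# ticks in before image, same frame
Yr=np.arange(-38,-17,.25)
for X in(-52,-48,-44,44,48,52):
    g=samp(a0,X,Yr,16).max(1);w=np.clip(np.median(g)-15-g,0,None);print('tick',X,((w*Yr).sum()/w.sum()).round(2) if w.sum() else None)
# plate moved? right edge & head/plate front edge
for n,im in(('before',a0),('after',a)):
    m=((im.min(2)>140)&(im[:,:,2]-im[:,:,0]>0)).astype(np.uint8);m=cv2.morphologyEx(m,cv2.MORPH_CLOSE,np.ones((33,33)));m=cv2.morphologyEx(m,cv2.MORPH_OPEN,np.ones((17,17)))
    cs,_=cv2.findContours(m,0,1);c=np.vstack([x for x in cs if cv2.contourArea(x)>3000]);b=cv2.boxPoints(cv2.minAreaRect(c))
    print(n,[ray(d,(x+.5)/k-.5+o[0],(y+.5)/k-.5+o[1],16)[:2].round(1).tolist() for x,y in b])
# head: bright aluminium centroid/angle
m=((a.min(2)>150)&(a[:,:,2]-a[:,:,0]<=0)).astype(np.uint8);m[:440]=0;m=cv2.morphologyEx(m,cv2.MORPH_CLOSE,np.ones((15,15)))
b,_=rect(m,o,k);print('head',[pl(*ray(d,x,y,14)[:3]).round(1).tolist() for x,y in b])
E
```

```text
left y at front,back [17.8 18.1] [18.2, 18.2, 17.8, 17.8, 18.0, 17.8, 17.8, 17.8, 18.0, 17.5, 17.5, 17.8, 17.5, 17.5, 17.8, 17.5, 18.8, 19.2, 18.2, 18.0, 18.5, 18.8, 17.8, 17.2, 18.0]
right y at front,back [-28.59 -29.07] [-29.8, -30.2, -28.5, -28.8, -28.8, -28.2, -27.5, -28.2, -29.0, -30.0, -27.2, -28.2, -29.0, -29.0, -27.5, -28.0, -28.8, -29.2, -30.0, -27.2, -28.5, -29.0, -29.8, -30.5, -29.8]
tick -52 -26.84
tick -48 -27.72
tick -44 -27.9
tick 44 -28.29
tick 48 -27.46
tick 52 -26.87
before [[658.7, 156.8], [692.9, -41.9], [583.3, -60.2], [549.4, 137.9]]
after [[658.7, 156.8], [692.7, -41.9], [583.1, -60.1], [549.4, 137.9]]
head [[-40.7, 65.6], [-40.8, -74.9], [-78.0, -74.8], [-77.9, 65.6]]
```

```bash
python3 -c "
from h import *
print(arm.close_job())"
```

```text
the job is handed in; nothing more can be done
None
```

The T-square is on the glass with its head along the plate's front edge. It has been released, and the job was handed in at about 10.3 s with the arm clear of everything. I lifted it by the black handle, levelled and turned it about 17°, and brought its head against the plate at about 3 N. I then lowered it onto the board, let go and backed away.

Final checks, from the top camera at about 3 mm per pixel:
- **Plate:** its corners moved 0.2 mm or less from where they were.
- **Graduated edge:** it lies between -27.1 and -28.8 mm in the plate frame, against about -27.5 mm for the ticks. The -27.1 is inferred from the clean left edge of the blade. The -28.8 was measured on the graduated side, where the dark marks blur the image and probably push it outward, so I trust it less. The ticks themselves were no longer visible in the last picture.
- **Head:** it is parallel to the front edge and centred within about 0.5 mm of where it should be. Flushness rests on the contact force felt at the predicted position and on the picture. My outline of the head came out too wide to confirm it to the millimetre.

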